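Show the apprentice the next cut

ROBOT

A 7-joint arm with a two-finger parallel gripper is mounted at the origin on the work surface; the furniture and walls round the work are solid. World frame = base frame: x ahead of the robot, y to its left, z up, the work surface at z = 0. Lengths are in mm, angles in degrees, forces in N, time in s.
With the tool pointing down it reaches from about 425 to 950 mm from the base axis. Payload 4.7 kg.
Tool frame: the origin (TCP) lies midway between the tips of the shut fingers; the grasp point (between the pads) lies 19 mm behind it (arm.grasp_offset is the distance from the TCP to the grasp point, in mm); z points along the fingers, y is the direction in which the jaws open and shut (so a half turn about z gives the same grasp; the last joint's range is limited). The gripper opens to 85 mm and grips with 20 to 120 N. Pads are 22 mm wide; open, the fingers measure 114 mm over their backs; the gripper's body (76 mm by 85 mm) begins 54 mm behind the grasp point. The pads swing forward as they close: fully open they stand 13 mm farther back than shut.
Start: joints at [65.38, 26.849, -2.785, 87.806, 1.381, 65.374, -4.715], TCP at [263.401, -621.505, 231.335] pointing down, gripper open.
Joint ranges: [-148.3, 148.3], [-19.14, 114.17], [-79.39, 73.82], [5.75, 140.21], [-59.74, 239.74], [12.07, 113.84], [-152.46, 152.46]. Speed limits (degrees/s): [147.25, 147.25, 180, 180, 180, 180, 180].

INTERFACE

Orientations are given as a 3x3 rotation matrix whose columns are the frame's x, y, z axes.
In Python, from workcell import arm gives the robot as it stands. The module is installed in compiled form; this text tells all that it offers.
- The arm moves only by the tool step_arm, never from a script. Its argument "rows" is a list of rows, each a list of 7 numbers: the closure in counts, from 0 (fully open) to 255 (shut), then the shift along the tool's x, y, z in mm, then the turn, a rotation vector about the tool's x, y, z in rad. A call has 1 to 20 rows; each row shifts and turns the pose as measured when the row begins, along the tool's axes as they then stand; what a row does not reach is not made up. A row lasts 1/8 s, in which the tool goes at most 62.5 mm and 10.7 degrees, less where a joint would pass 70% of its speed; a pose out of reach is approached as far as the arm can. A call is refused whole if a number of a shift passes 62.5 or a number of a turn 0.188, either way. A call with a gripper value outside its range is refused whole. The fingers move at their own pace and stop on an object; "squeeze" is the grip in N (left out, the last holds). Time passes only in rows, so rows that do not move let the fingers close. It gives the time, the measured TCP pose, the force and the opening at its end, in the units of the state.
- arm.read_state(): the state, without advancing time (a new reading comes with each control period).
- arm.grab_frame(name): name is "scene" or "top" or "wrist"; returns the picture (384x512x3 uint8, blue, green, red); there is no depth.
- arm.camera_info(name): a dict with "fov_y" (degrees; the focal length in pixels is half the picture's height over the tangent of half this angle, whatever the lens; pixels are square), "cx", "cy" (the principal point, pixels), "origin" and "rotation" of the camera in the world; the wrist camera has in their place "hand_eye" (4x4, takes a point from camera to tool coordinates, whose origin is the TCP and whose axes are the flange's). Camera axes: x right, y down, z forward; pixel columns grow to the right and rows downward; lengths in mm; the calibration is good to about 2 mm. The wrist camera is an equidistant fisheye: a pixel r from the principal point sees the ray r / f radians off the axis. A picture is of the moment at which its call begins: read the wrist's pose just before it. camera_info takes no time and is no camera call.
- arm.finish_job(): hands the job in, once; it reports no verdict.
The state is a dict: "clock": time; "joint_pos": joint angles; "dq": joint speeds; "joint_torque": joint torques, N m; "position": TCP position; "tool_rot": TCP orientation; "contact_force": force on the tool from outside, world axes, zero at the start; "ft_torque": the same for the moment, N m; "finger_gap": finger opening in mm.
Only numpy, scipy, OpenCV 4.12 (cv2) and the standard library are available. Lean on these libraries where they do the work, as an engineer would, in place of code of your own. Each camera call takes 0.05 s, during which the arm holds its last target. There are 200 camera calls.

TASK

Show the apprentice the next cut by pointing down with the fingertips from a few centimetres above (within about 5 cm), touching nothing: first point at the blade of the narrowest chisel in the tray for two full seconds, then at the stool leg that has no mortise cut in it yet, for two full seconds, and finish while still pointing at it. Travel with the hand well up, and do not dip down over the blade of any other tool or over any other leg.

Things in the scene. Friction and masses are not known exactly. Their poses are not given: they have to be found in the camera images.
- chisel_7_blade (a point): The narrowest chisel: bevel-edge chisel with an orange wooden handle (28 mm thick), 240 mm long, lying flat in the tray, blade towards the robot; its blade is 7 mm wide and 78 mm long. The point is the middle of the blade, on its upper face (16 mm above the tray's floor, 12 mm lower than the top of the handle); z up, y along the chisel towards the handle, x across the blade
- chisel_20_blade (a point): A wider chisel: bevel-edge chisel with an orange wooden handle (28 mm thick), 240 mm long, lying flat in the tray, blade towards the robot; its blade is 20 mm wide and 78 mm long. The point is the middle of the blade, on its upper face (16 mm above the tray's floor, 12 mm lower than the top of the handle); z up, y along the chisel towards the handle, x across the blade
- chisel_24_blade (a point): A wider chisel: bevel-edge chisel with an orange wooden handle (28 mm thick), 240 mm long, lying flat in the tray, blade towards the robot; its blade is 24 mm wide and 78 mm long. The point is the middle of the blade, on its upper face (16 mm above the tray's floor, 12 mm lower than the top of the handle); z up, y along the chisel towards the handle, x across the blade
- chisel_30_blade (a point): A wider chisel: bevel-edge chisel with an orange wooden handle (28 mm thick), 240 mm long, lying flat in the tray, blade towards the robot; its blade is 30 mm wide and 78 mm long. The point is the middle of the blade, on its upper face (16 mm above the tray's floor, 12 mm lower than the top of the handle); z up, y along the chisel towards the handle, x across the blade
- driver_blade (a point): Screwdriver with a red handle, 206 mm long, up to 32 mm high, lying among the chisels in the tray (it is no chisel). The point lies over the middle of its shaft, 16 mm above the tray's floor; y towards the handle, x across
- leg_blank_top (a point): The leg without a mortise: stool leg in pale wood lying on the plywood board, foot towards the robot, 220 mm long: a square part 160 mm long and 45 x 45 mm, and a round tapered foot 60 mm long. Its upper face is plain, with no slot cut in it. The point is the centre of the square part's upper face; z up, x along the leg away from the foot (the far end is at x = +80 mm, the tip of the foot at x = -140 mm), y across it
- leg_cut_a_top (a point): A leg that is already mortised: stool leg in pale wood lying on the plywood board, foot towards the robot, 220 mm long: a square part 160 mm long and 45 x 45 mm, and a round tapered foot 60 mm long. A slot 55 x 14 mm, 28 mm deep, is cut in its upper face. The point is the centre of the square part's upper face; z up, x along the leg away from the foot (the far end is at x = +80 mm, the tip of the foot at x = -140 mm), y across it
- leg_cut_b_top (a point): A leg that is already mortised: stool leg in pale wood lying on the plywood board, foot towards the robot, 220 mm long: a square part 160 mm long and 45 x 45 mm, and a round tapered foot 60 mm long. A slot 55 x 14 mm, 28 mm deep, is cut in its upper face. The point is the centre of the square part's upper face; z up, x along the leg away from the foot (the far end is at x = +80 mm, the tip of the foot at x = -140 mm), y across it
- chisel_tray: shallow open wooden tray, 300 (x) x 340 (y) x 22 mm, fixed to the bench, with five tools side by side at 62 mm spacing in any order, held fast by magnets in its floor; origin at the centre of its underside, z up
- work_board: plywood board, 300 (x) x 280 (y) x 12 mm, fixed to the bench, with a 20 mm high stop strip along its far edge; three legs lie on it side by side at 85 mm spacing in any order, a pencil before them; origin at the centre of its underside, z up. Nothing on the tray or the board or near them is over 60 mm high; taller things (a glue bottle, 186 mm, at the left rear, a mug and tins at the far corners) stand at least 80 mm outside the tray and the board
There are look-alikes about, which are no part of the job. Leave any turquoise look-alike of the part that bears leg_blank_top alone.

How it is judged:
By the outcome, as a careful person would: the job done as asked, in the order asked, and still so for the second after the job is handed in, with the robot touching nothing.
It also fails if it takes over 38 s, if anything falls off the work surface, if the arm or the gripper's body presses on something with over 40 N, if the wrist force passes 120 N, or if a joint passes its speed limit or range.

## Working session

There is one attempt and no reset: what is moved stays moved. The work goes in short steps, Python scripts to look and compute and a tool call to move; the robot and the scene stay as the last step left them, time stands still between calls to the robot, and variables do not carry over. Pictures are saved under pics/ and viewed, about 8 in all and at most 12, crops included, and the job is handed in when it is done.

Besides the shell and the picture viewer there is one more tool, called after "Emit:" as name([rows], argument=value, ...), one row to a line, values as JSON. step_arm: Moves the arm, as the interface text tells. Its arguments: {"type":"object","properties":{"rows":{"type":"array","items":{"type":"array","items":{"type":"number"}}},"squeeze":{"type":"number"}},"required":["rows"]}

```bash
mkdir -p pics; python3 - <<'E'
from workcell import arm
import cv2, numpy as np
np.set_printoptions(precision=4,suppress=True)
for n in("scene","top"):
    cv2.imwrite(f"pics/{n}0.png",arm.grab_frame(n)); 
for n in("scene","top","wrist"): print(n,arm.camera_info(n))
print(arm.read_state())
a=np.hstack([cv2.imread("pics/scene0.png"),cv2.imread("pics/top0.png")])
E
```

```text
scene {'fov_y': 52.558301713220295, 'cx': 258.3339336947011, 'cy': 194.27885576453605, 'origin': array([-192.0393,  705.856 ,  990.331 ]), 'rotation': array([[-0.7274, -0.4958,  0.4743],
       [-0.6859,  0.5056, -0.5234],
       [ 0.0197, -0.7061, -0.7079]])}
top {'fov_y': 51.50192978057564, 'cx': 246.25106843308407, 'cy': 192.7829103433657, 'origin': array([ 275.9646,   38.546 , 1529.4493]), 'rotation': array([[ 0.0166, -0.9934,  0.1139],
       [-0.9998, -0.0175, -0.0066],
       [ 0.0085, -0.1138, -0.9935]])}
wrist {'fov_y': 65.70646984690485, 'cx': 254.55874662990402, 'cy': 190.31681713386237, 'hand_eye': array([[   0.0002,   -0.9506,   -0.3104,   79.747 ],
       [   1.    ,    0.0003,   -0.0005,   -0.1232],
       [   0.0006,   -0.3104,    0.9506, -144.1939],
       [   0.    ,    0.    ,    0.    ,    1.    ]])}
{'clock': 0.1, 'joint_pos': array([65.3808, 26.8938, -2.7848, 87.8664,  1.3802, 65.3737, -4.7159]), 'dq': array([ 0.0491, -0.1261,  0.1065, -0.1619,  0.0377, -0.139 , -0.064 ]), 'joint_torque': array([  0.0009, -51.1518,  -0.0472, -23.839 ,   0.0107,   0.0043,
         0.    ]), 'position': array([ 263.1667, -621.0274,  230.356 ]), 'tool_rot': array([[ 0.9207,  0.3902, -0.0007],
       [ 0.3902, -0.9207,  0.0016],
       [-0.    , -0.0018, -1.    ]]), 'contact_force': array([ 0.3488,  0.3365, -0.168 ]), 'ft_torque': array([-0.0309, -0.0132,  0.0158]), 'finger_gap': 85.52112770141511}
```

View pics/top0.png

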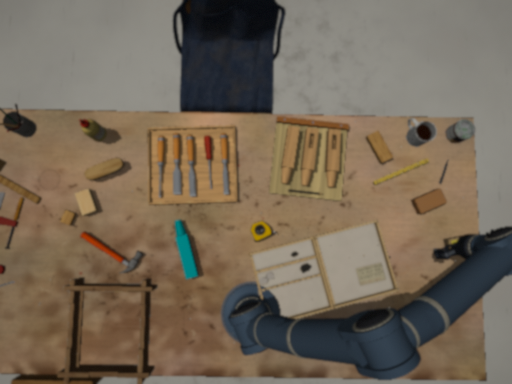

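View pics/scene0.png

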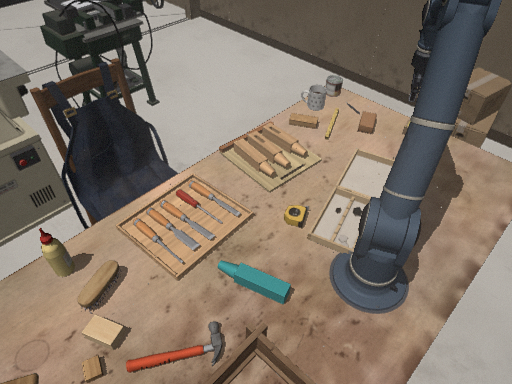

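The top view shows five tools in the tray at columns 161, 177, 192, 209 (red driver) and 225. There are three legs at about (291,155), (309,157) and (333,160), and a turquoise look-alike at (187,250). Next I'll look at close crops.

```bash
cat > h.py <<'E'
from workcell import arm
import cv2, numpy as np
np.set_printoptions(precision=1,suppress=True)
def ray(n,px):
    c=arm.camera_info(n); f=192/np.tan(np.radians(c["fov_y"]/2))
    d=np.array([(px[0]-c["cx"])/f,(px[1]-c["cy"])/f,1]); return c["origin"],c["rotation"]@d
def plane(n,px,z):
    o,d=ray(n,px); return o+d*(z-o[2])/d[2]
def two(p,q):
    o1,d1=ray("top",p); o2,d2=ray("scene",q)
    s=np.linalg.lstsq(np.c_[d1,-d2],o2-o1,rcond=None)[0]
    a=o1+d1*s[0]; b=o2+d2*s[1]; return (a+b)/2,np.linalg.norm(a-b)
E
python3 - <<'E'
import cv2,numpy as np
t=cv2.imread("pics/top0.png")[112:212,145:355]; s=cv2.imread("pics/scene0.png")[115:280,112:327]
r=lambda i,f:cv2.resize(i,None,fx=f,fy=f,interpolation=cv2.INTER_CUBIC)
cv2.imwrite("pics/c1.png",r(t,3.8)); cv2.imwrite("pics/c2.png",r(s,3.6))
E
```

```text
(no output)
```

View pics/c1.png

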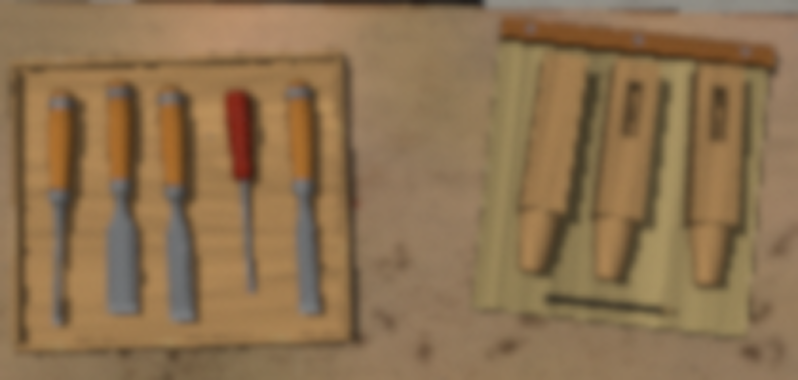

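View pics/c2.png

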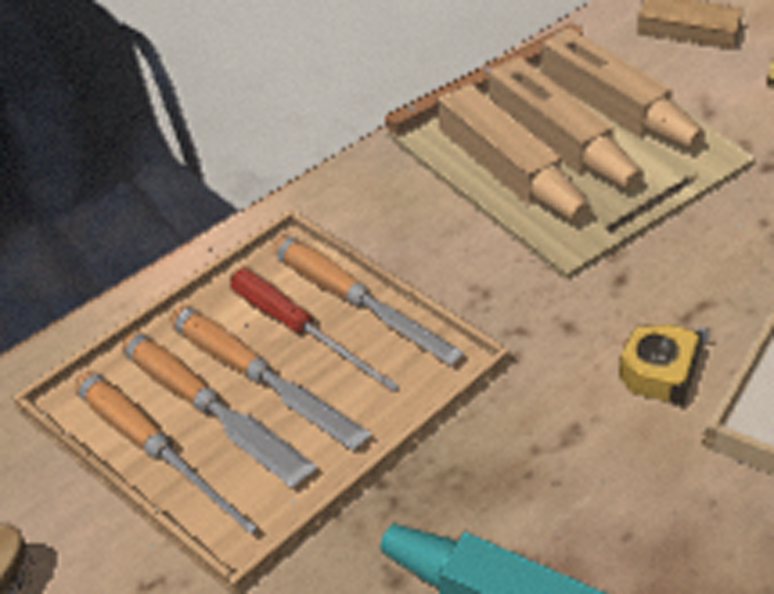

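The crops agree. The thin-bladed chisel is the leftmost one (top crop col 60). The plain leg is the one nearest the tray (top crop ~(555,130)), and the other two legs show slots. Candidates for the chisel in the top picture: 161 (thin blade), 177, 192 and 225 are wider, and 209 is the driver. Now I'll triangulate.

```bash
python3 - <<'E'
from h import *
T=lambda u,v:(145+(u+.5)/3.8-.5,112+(v+.5)/3.8-.5); S=lambda u,v:(112+(u+.5)/3.6-.5,115+(v+.5)/3.6-.5)
P={"tip":(T(60,323),S(256,532)),"neck":(T(60,193),S(157,443)),"handle_end":(T(62,92),S(88,380)),
"legNL":(T(522,209),S(530,176)),"legNR":(T(566,213),S(557,163)),"legFL":(T(542,52),S(440,99)),"legFR":(T(588,56),S(487,88))}
for k,(a,b) in P.items():
    x,g=two(a,b); print(k,x,"gap",g,"z20/57:",plane("top",a,20)[:2],plane("scene",b,20)[:2],plane("top",a,57)[:2],plane("scene",b,57)[:2])
t0=P["tip"][0];print("trayFar/near edges",plane("top",T(20,66),22),plane("top",T(345,60),22),plane("top",T(18,350),22),plane("top",T(355,342),22))
print("board",plane("top",T(480,308),12),plane("top",T(750,332),12))
E
```

```text
tip [427.7 354.7  14.1] gap 3.9782034176597034 z20/57: [428.5 354.9] [422.2 355.7] [424.8 347.1] [398.8 369. ]
neck [558.7 358.3  21.2] gap 4.666671954793318 z20/57: [560.7 360.3] [557.6 356.5] [553.7 352.4] [529.1 369.8]
handle_end [662.1 359.5  23.4] gap 6.2310511919041405 z20/57: [665.2 362.6] [662.1 356.5] [655.6 354.7] [629.6 369.8]
legNL [ 545.8 -104.9   53. ] gap 2.2119094638290377 z20/57: [ 552.8 -107.4] [ 570.8 -134. ] [ 546.  -103.8] [ 541.7 -102. ]
legNR [ 545.6 -148.6   44. ] gap 1.1793108144456212 z20/57: [ 549.5 -152. ] [ 564.8 -170. ] [ 542.8 -147.3] [ 536.  -136.6]
legFL [ 702.8 -125.1   56.6] gap 7.3758485526192015 z20/57: [ 716.4 -126.8] [ 734.4 -159.6] [ 705.6 -122.8] [ 699.1 -126.6]
legFR [ 694.4 -177.2   49.9] gap 24.6720944288241 z20/57: [ 713.1 -174.1] [ 711.1 -211.5] [ 702.4 -168.9] [ 676.7 -176.6]
trayFar/near edges [691. 406.  22.] [703.6  74.9  22. ] [400.5 395.2  22. ] [414.4  59.1  22. ]
board [452.  -66.3  12. ] [ 432.4 -339.4   12. ]
```

The measurements fit the description: the leg face is about 160 x 45 mm with its top at z≈57, and the chisel is about 235–240 mm long. The targets are blade middle ≈ (467,356, z≈22) and blank leg ≈ (624,-136, z≈57). I'll shut the fingers and swing round high.

Emit:
step_arm([
  [255, 47, -20, -2, 0, 0, 0],
  [255, 47, -20, -2, 0, 0, 0],
  [255, 47, -20, -2, 0, 0, 0],
  [255, 47, -20, -2, 0, 0, 0],
  [255, 47, -20, -2, 0, 0, 0],
  [255, 47, -20, -2, 0, 0, 0],
  [255, 47, -20, -2, 0, 0, 0],
  [255, 47, -20, -2, 0, 0, 0],
  [255, 47, -20, -2, 0, 0, 0],
  [255, 47, -20, -2, 0, 0, 0],
])

```text
clock: 1.35
position: [623.3, -248.0, 244.4]
tool_rot: [[0.926, 0.378, -0.01], [0.378, -0.926, 0.005], [-0.008, -0.008, -1.0]]
contact_force: [0.4, 0.3, -0.4]
finger_gap: -0.1
```

Emit:
step_arm([
  [255, 6.5, -47.5, 0, 0, 0, 0],
  [255, 6.5, -47.5, 0, 0, 0, 0],
  [255, 6.5, -47.5, 0, 0, 0, 0],
  [255, 6.5, -47.5, 0, 0, 0, 0],
  [255, 6.5, -47.5, 0, 0, 0, 0],
  [255, 6.5, -47.5, 0, 0, 0, 0],
  [255, 6.5, -47.5, 0, 0, 0, 0],
  [255, 6.5, -47.5, 0, 0, 0, 0],
  [255, 6.5, -47.5, 0, 0, 0, 0],
  [255, 6.5, -47.5, 0, 0, 0, 0],
  [255, 6.5, -47.5, 0, 0, 0, 0],
  [255, 6.5, -47.5, 0, 0, 0, 0],
  [255, 6.5, -47.5, 0, 0, 0, 0],
  [255, 0, 0, 0, 0, 0, 0],
])

```text
clock: 3.1
position: [457.6, 378.5, 243.8]
tool_rot: [[0.922, 0.386, -0.019], [0.386, -0.922, 0.006], [-0.015, -0.013, -1.0]]
contact_force: [0.3, -0.1, 0.6]
finger_gap: -0.2
```

```bash
cat >> h.py <<'E'
def wproj(s,X):
    c=arm.camera_info("wrist"); H=c["hand_eye"]; f=192/np.tan(np.radians(c["fov_y"]/2))
    p=s["tool_rot"].T@(np.array(X)-s["position"]); q=H[:3,:3].T@(p-H[:3,3])
    th=np.arctan2(np.hypot(*q[:2]),q[2]); u=q[:2]/np.hypot(*q[:2])*th*f
    return np.array([c["cx"],c["cy"]])+u
def wplane(s,px,z):
    c=arm.camera_info("wrist"); H=c["hand_eye"]; f=192/np.tan(np.radians(c["fov_y"]/2))
    v=np.array(px,float)-[c["cx"],c["cy"]]; r=np.hypot(*v); d=np.r_[v/r*np.sin(r/f),np.cos(r/f)]
    R=s["tool_rot"]; o=s["position"]+R@H[:3,3]; d=R@H[:3,:3]@d; return o+d*(z-o[2])/d[2]
E
python3 - <<'E'
from h import *
s=arm.read_state(); i=arm.grab_frame("wrist"); cv2.imwrite("pics/w1raw.png",i)
np.save("w1.npy",np.r_[s["position"],s["tool_rot"].ravel()])
print(s["clock"],s["position"],s["tool_rot"],s["joint_pos"])
for X in([467,356,22],[428,355,22]):
    p=wproj(s,X); print(p); cv2.circle(i,tuple(int(v) for v in p),4,(0,255,0),1)
cv2.imwrite("pics/w1.png",cv2.resize(i,None,fx=1.5,fy=1.5,interpolation=cv2.INTER_CUBIC))
E
```

```text
3.1 [457.6 378.5 243.8] [[ 0.9  0.4 -0. ]
 [ 0.4 -0.9  0. ]
 [-0.  -0.  -1. ]] [ -22.9   21.2  -26.5   96.9    9.1   64.7 -119.1]
[276.5 157.8]
[265.  185.2]
```

View pics/w1.png

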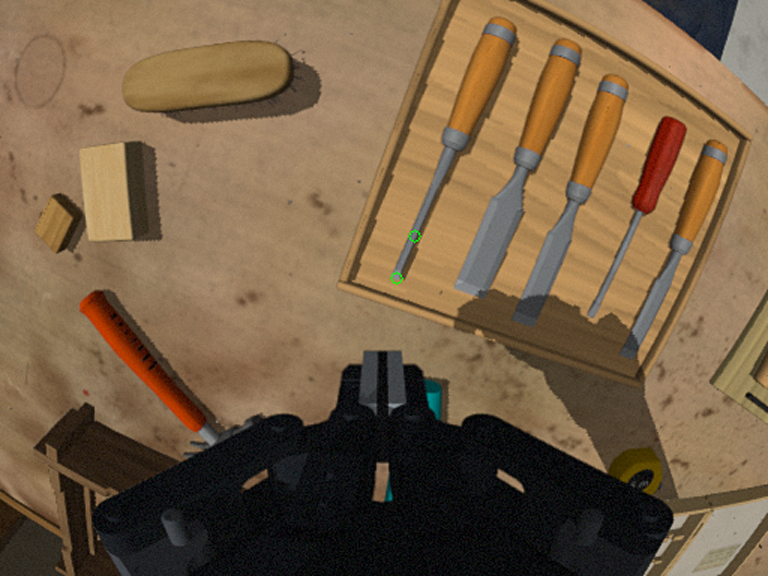

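The projected estimate (green circles) sits on the thin chisel's blade and tip at (414,237) and (398,277) in the enlarged wrist view, and this chisel is clearly the narrowest. I'll centre over it high up, then go down.

Emit:
step_arm([
  [255, 3.5, 27.5, 0, 0, 0, 0],
  [255, 0, 0, 0, 0, 0, 0],
  [255, 0, 0, 40, 0, 0, 0],
  [255, 0, 0, 40, 0, 0, 0],
  [255, 0, 0, 40, 0, 0, 0],
  [255, 0, 0, 30, 0, 0, 0],
  [255, 0, 0, 0, 0, 0, 0],
])

```text
clock: 4.03
position: [473.1, 346.0, 89.2]
tool_rot: [[0.928, 0.373, -0.017], [0.373, -0.928, 0.002], [-0.015, -0.009, -1.0]]
contact_force: [-0.1, -0.6, -0.7]
finger_gap: -0.3
```

```bash
python3 - <<'E'
from h import *
class D(dict):pass
w=np.load("w1.npy"); s0=dict(position=w[:3],tool_rot=w[3:].reshape(3,3))
for n,p,z in(("tip",(399,278),22),("neck",(446,152),22)): print(n,wplane(s0,(np.array(p)+.5)/1.5-.5,z))
s=arm.read_state(); i=arm.grab_frame("wrist"); print(s["clock"],s["position"],s["tool_rot"][:,2]*1000,s["contact_force"])
t=wproj(s,s["position"]); b=wproj(s,[467,356,22]); print(t,b)
for p in(t,b): cv2.circle(i,tuple(int(v) for v in p),3,(0,255,0),1)
cv2.imwrite("pics/w2.png",cv2.resize(i,None,fx=1.5,fy=1.5,interpolation=cv2.INTER_CUBIC))
E
```

```text
tip [428.5 354.   22. ]
neck [542.2 361.3  22. ]
4.025 [473.1 346.   89.2] [ -16.9    2.4 -999.9] [-0.1 -0.6 -0.7]
[254.9 246.7] [240.5 204.8]
```

View pics/w2.png

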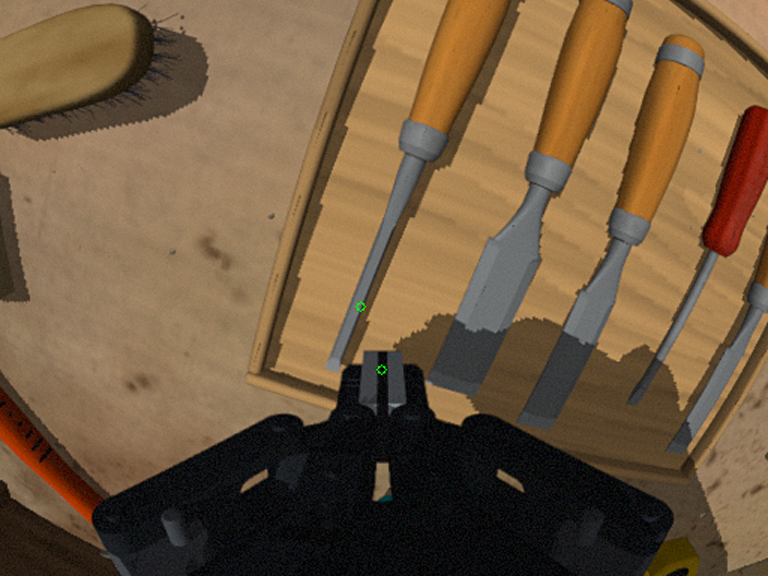

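The green circle lies on the middle of the narrow blade at (360,307) and the fingertip is at (382,370), so it needs about 11 mm sideways and then down.

Emit:
step_arm([
  [255, -1, -10, 0, 0, 0, 0],
  [255, 0, 0, 0, 0, 0, 0],
  [255, 0, 0, 18, 0, 0, 0],
  [255, 0, 0, 15, 0, 0, 0],
  [255, 0, 0, 0, 0, 0, 0],
])

```text
clock: 4.7
position: [470.5, 358.4, 59.8]
tool_rot: [[0.928, 0.373, -0.009], [0.373, -0.928, 0.009], [-0.005, -0.011, -1.0]]
contact_force: [-0.3, -0.3, -0.3]
finger_gap: 0.0
```

Emit:
step_arm([
  [255, -3.5, 0.5, 5, 0, 0, 0],
  [255, 0, 0, 0, 0, 0, 0],
  [255, 0, 0, 0, 0, 0, 0],
  [255, 0, 0, 0, 0, 0, 0],
])

```text
clock: 5.2
position: [467.5, 356.6, 54.5]
tool_rot: [[0.928, 0.372, -0.009], [0.373, -0.928, 0.009], [-0.005, -0.011, -1.0]]
contact_force: [0.5, 0.7, -0.1]
finger_gap: -0.2
```

Centred 32 mm above the blade. I'll hold here, then check in the scene view.

Emit:
step_arm([
  [255, 0, 0, 0, 0, 0, 0],
  [255, 0, 0, 0, 0, 0, 0],
  [255, 0, 0, 0, 0, 0, 0],
  [255, 0, 0, 0, 0, 0, 0],
  [255, 0, 0, 0, 0, 0, 0],
  [255, 0, 0, 0, 0, 0, 0],
  [255, 0, 0, 0, 0, 0, 0],
  [255, 0, 0, 0, 0, 0, 0],
  [255, 0, 0, 0, 0, 0, 0],
  [255, 0, 0, 0, 0, 0, 0],
  [255, 0, 0, 0, 0, 0, 0],
  [255, 0, 0, 0, 0, 0, 0],
  [255, 0, 0, 0, 0, 0, 0],
  [255, 0, 0, 0, 0, 0, 0],
  [255, 0, 0, 0, 0, 0, 0],
  [255, 0, 0, 0, 0, 0, 0],
  [255, 0, 0, 0, 0, 0, 0],
  [255, 0, 0, 0, 0, 0, 0],
  [255, 0, 0, 0, 0, 0, 0],
  [255, 0, 0, 0, 0, 0, 0],
])

```text
clock: 7.7
position: [467.8, 356.8, 55.0]
tool_rot: [[0.928, 0.372, -0.008], [0.372, -0.928, 0.009], [-0.004, -0.012, -1.0]]
contact_force: [0.2, -0.9, -0.4]
finger_gap: -0.1
```

```bash
python3 - <<'E'
from h import *
i=arm.grab_frame("scene")[115:280,112:327]; w=arm.grab_frame("wrist")[150:290,170:340]
i=cv2.resize(i,None,fx=2.2,fy=2.2,interpolation=cv2.INTER_CUBIC); w=cv2.resize(w,(int(170*i.shape[0]/140*.75),int(i.shape[0]*.75)),interpolation=cv2.INTER_CUBIC)
w=cv2.copyMakeBorder(w,0,i.shape[0]-w.shape[0],0,0,0)
cv2.imwrite("pics/s2.png",np.hstack([i,w[:, :800-i.shape[1]]])); s=arm.read_state(); print(s["clock"],s["position"])
E
```

```text
7.8 [467.8 356.8  55. ]
```

View pics/s2.png

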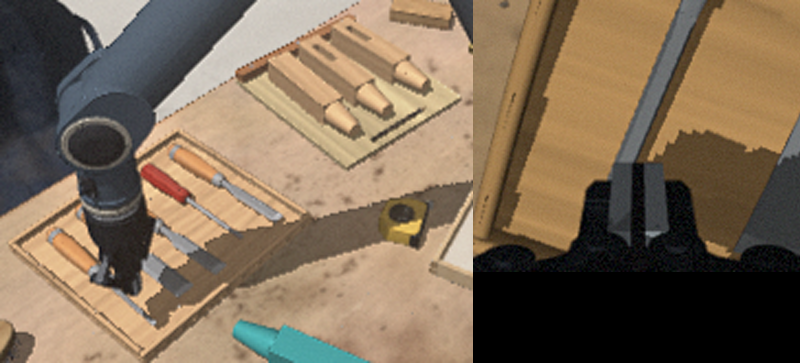

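The fingertips point at the narrow blade with clear air beneath them, and the hold was over 2.5 s. Next: up, then across high to the blank leg.

Emit:
step_arm([
  [255, 0, 0, -40, 0, 0, 0],
  [255, 0, 0, -50, 0, 0, 0],
  [255, 0, 0, -50, 0, 0, 0],
  [255, 0, 0, -50, 0, 0, 0],
  [255, 0, 0, 0, 0, 0, 0],
  [255, -3.5, 46, 0, 0, 0, 0],
  [255, -3.5, 46, 0, 0, 0, 0],
  [255, -3.5, 46, 0, 0, 0, 0],
  [255, -3.5, 46, 0, 0, 0, 0],
  [255, -3.5, 46, 0, 0, 0, 0],
  [255, -3.5, 46, 0, 0, 0, 0],
  [255, -3.5, 46, 0, 0, 0, 0],
  [255, -3.5, 46, 0, 0, 0, 0],
  [255, -3.5, 46, 0, 0, 0, 0],
  [255, -3.5, 46, 0, 0, 0, 0],
  [255, -3.5, 40, 0, 0, 0, 0],
  [255, 0, 0, 0, 0, 0, 0],
])

```text
clock: 9.93
position: [618.4, -139.2, 230.5]
tool_rot: [[0.926, 0.376, -0.028], [0.376, -0.927, 0.006], [-0.024, -0.017, -1.0]]
contact_force: [-0.8, 0.2, 0.3]
finger_gap: 0.3
```

```bash
python3 - <<'E'
from h import *
s=arm.read_state(); i=arm.grab_frame("wrist")
np.save("w3.npy",np.r_[s["position"],s["tool_rot"].ravel()])
print(s["clock"],s["position"],s["tool_rot"],s["joint_pos"])
for X in([624,-136,57],[546,-104,57],[543,-147,57],[706,-123,57],[702,-169,57]):
    p=wproj(s,X); cv2.circle(i,tuple(int(v) for v in p),3,(0,255,0),1)
cv2.imwrite("pics/w3.png",cv2.resize(i,None,fx=1.5,fy=1.5,interpolation=cv2.INTER_CUBIC))
E
```

```text
9.925 [ 618.4 -139.2  230.5] [[ 0.9  0.4 -0. ]
 [ 0.4 -0.9  0. ]
 [-0.  -0.  -1. ]] [ 18.9  24.6 -13.8  92.    6.   65.8 -64.2]
```

View pics/w3.png

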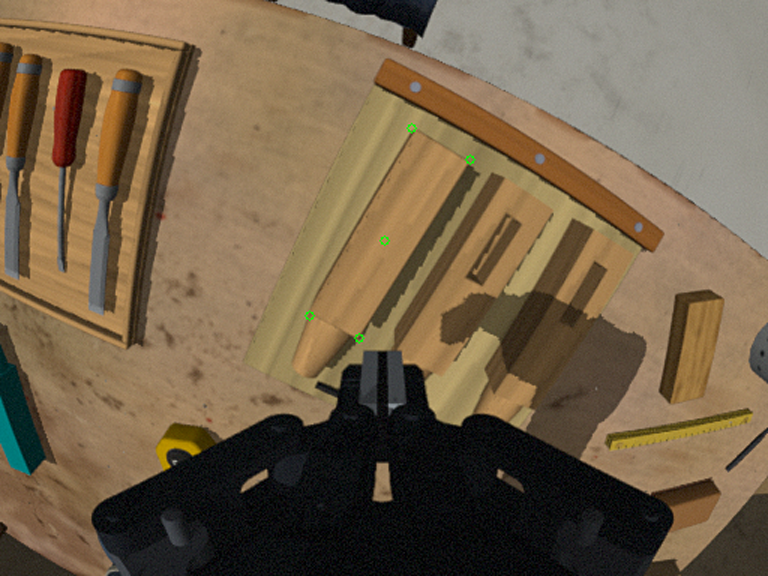

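The circles match the blank leg's corners to within about 5 mm, and the visible face centre is at about (390,237), i.e. ≈ (625,-139). The other two legs show their slots at (493,250) and (585,292). I'll go down over the blank leg.

Emit:
step_arm([
  [255, 9, 4.5, 0, 0, 0, 0],
  [255, 0, 0, 0, 0, 0, 0],
  [255, 0, 0, 35, 0, 0, 0],
  [255, 0, 0, 35, 0, 0, 0],
  [255, 0, 0, 30, 0, 0, 0],
  [255, 0, 0, 10, 0, 0, 0],
  [255, 0, 0, 0, 0, 0, 0],
])

```text
clock: 10.85
position: [627.1, -126.3, 118.8]
tool_rot: [[0.92, 0.391, -0.026], [0.392, -0.92, 0.011], [-0.02, -0.02, -1.0]]
contact_force: [-0.3, -1.1, 0.7]
finger_gap: 0.0
```

Emit:
step_arm([
  [255, -6, 11, 0, 0, 0, 0],
  [255, 0, 0, 0, 0, 0, 0],
  [255, 0, 0, 14, 0, 0, 0],
  [255, 0, 0, 12, 0, 0, 0],
  [255, 0, 0, 0, 0, 0, 0],
])

```text
clock: 11.48
position: [627.1, -139.9, 94.4]
tool_rot: [[0.92, 0.391, -0.021], [0.391, -0.92, 0.01], [-0.015, -0.017, -1.0]]
contact_force: [-0.4, -0.1, 0.6]
finger_gap: 0.0
```

Emit:
step_arm([
  [255, -1.5, -1, 3, 0, 0, 0],
  [255, 0, 0, 0, 0, 0, 0],
  [255, 0, 0, 0, 0, 0, 0],
  [255, 0, 0, 0, 0, 0, 0],
  [255, 0, 0, 0, 0, 0, 0],
  [255, 0, 0, 0, 0, 0, 0],
  [255, 0, 0, 0, 0, 0, 0],
  [255, 0, 0, 0, 0, 0, 0],
  [255, 0, 0, 0, 0, 0, 0],
  [255, 0, 0, 0, 0, 0, 0],
  [255, 0, 0, 0, 0, 0, 0],
  [255, 0, 0, 0, 0, 0, 0],
  [255, 0, 0, 0, 0, 0, 0],
  [255, 0, 0, 0, 0, 0, 0],
  [255, 0, 0, 0, 0, 0, 0],
  [255, 0, 0, 0, 0, 0, 0],
  [255, 0, 0, 0, 0, 0, 0],
  [255, 0, 0, 0, 0, 0, 0],
  [255, 0, 0, 0, 0, 0, 0],
  [255, 0, 0, 0, 0, 0, 0],
])

```text
clock: 13.98
position: [625.7, -139.2, 91.8]
tool_rot: [[0.92, 0.391, -0.019], [0.392, -0.92, 0.01], [-0.014, -0.017, -1.0]]
contact_force: [-0.5, -0.4, 0.1]
finger_gap: -0.1
```

```bash
python3 - <<'E'
from h import *
i=arm.grab_frame("scene")[95:225,195:345]; w=arm.grab_frame("wrist")[130:290,130:380]
cv2.imwrite("pics/s4.png",np.hstack([cv2.resize(i,(370,320),interpolation=cv2.INTER_CUBIC),cv2.resize(w,(430,320),interpolation=cv2.INTER_CUBIC)])); s=arm.read_state(); print(s["clock"],s["position"])
E
```

```text
14.075 [ 625.8 -139.1   91.8]
```

View pics/s4.png

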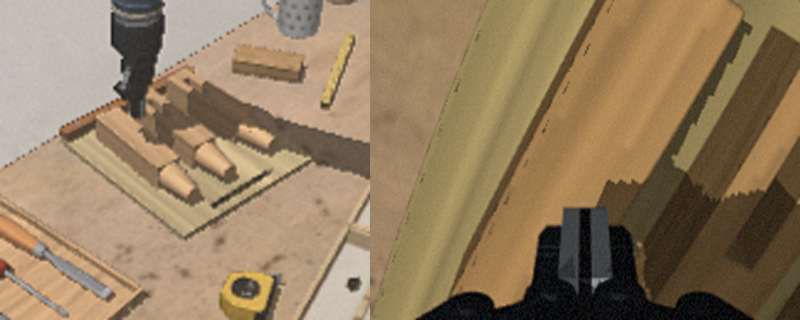

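The fingertips are over the middle of the plain leg's upper face, about 35 mm above it, and touch nothing. The hold is already over 2.4 s, so I'm handing in.

Emit:
step_arm([
  [255, 0, 0, 0, 0, 0, 0],
  [255, 0, 0, 0, 0, 0, 0],
  [255, 0, 0, 0, 0, 0, 0],
  [255, 0, 0, 0, 0, 0, 0],
])

```text
clock: 14.58
position: [625.8, -139.1, 91.8]
tool_rot: [[0.92, 0.391, -0.019], [0.392, -0.92, 0.01], [-0.014, -0.017, -1.0]]
contact_force: [-0.1, 0.3, 0.1]
finger_gap: -0.3
```

```bash
python3 -c "
from workcell import arm
s=arm.read_state(); print(s['clock'],s['position'],s['contact_force']); print(arm.finish_job())"
```

```text
14.575 [ 625.77092433 -139.11225891   91.75599631] [-0.07130253  0.33870592  0.13493088]
the job is handed in; nothing more can be done
None
```

The arm pointed with shut fingers at the narrow 7 mm chisel's blade, then at the leg with no mortise. I handed in at 14.6 s while it was still pointing at the leg.

- **Chisel:** the fingertips were about 33 mm above the middle of the blade and held there for over 2.5 s.
- **Leg:** they were about 35 mm above the centre of its upper face and held for about 3 s.
- **Travel:** between the two targets the hand stayed at about z = 230–245 mm, and it came down only over those two.

**Last checks:** the measured force stayed around 1 N or less throughout, which is sensor noise. The scene and wrist pictures showed the fingertips over the right targets with nothing touched.

**Disagreements:**
- My first estimate of the leg centre was about 3–5 mm off the close wrist view, so I corrected it.
- One far corner of the leg matched poorly between the two cameras (25 mm gap), so I placed the centre using the other views.
- The hand drifted 10–13 mm sideways while coming down both times. I corrected this before going to the final height.

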